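# Set the pot depth gauge on the steamer rack and lock it

## Task

Hold the knob on top of the pot's depth gauge and push the spring-raised rod gently down until its foot is pressed lightly but surely on the steamer rack inside the pot. Without letting it rise, turn the knob clockwise (seen from above) to its stop so that the rod is locked with the foot still resting on the rack, then let go and move clear, leaving everything else as it stands.

Things in the scene. Friction and masses are not known exactly. Their poses are not given: they have to be found in the camera images.
- pot: Fixed steel stock pot on the hob: 240 mm outside diameter, 130 mm tall, red loop handles 35 mm out on its own +x and -x sides. Origin: centre of its underside, z up. A fixed aluminium bridge bar (34 x 276 x 7 mm) lies across the rim along the pot's y; the vertical gauge rod stands in its middle, on the pot's axis.
- sleeve_top (a point): Centre of the top of the fixed steel guide sleeve (38 mm diameter) on the bridge bar, 165 mm above the pot's origin; the rod slides through it. Inside the pot, below, is a perforated aluminium steamer rack (170 mm disc) on soft feet: its top lies 35 to 83 mm below the foot of the raised rod, different each time and not measured. It gives 0.25 mm per newton; over 14 N is too hard.
- knob_grip (a point): Centre of the knob's black grip bar, half-way up: 46 mm long (this point's x), 14 mm thick (its y), 36 mm tall (z up). Under the bar is a 32 mm disc, 6 mm thick, its underside 24 mm below this point. Rod fully raised: 286 mm above the pot's origin, 171 mm above the foot's underside. It goes down with the rod and turns with the knob about the vertical rod axis, which passes through it.
- foot: Black plastic swivel foot, 22 mm diameter, 14 mm tall, at the lower end of the rod, inside the pot. Origin: centre of its underside, the face that must rest on the rack. It touches nothing but the rack.
- probe (a joint): How far the rod is pushed down, m: 0 fully raised (start), at most 0.09. A return spring pushes it up with about 3 N net when raised and 4 N net fully lowered (12 N per m), besides about 1 N of sliding friction; not locked, it rises when let go.
- knob (a joint): Turn of the knob, rad: 0 free (start), grows clockwise seen from above, hard stop at 1.2. From about 0.45 rad on an eccentric clamps the rod in the sleeve: turning then takes 0.1 to 0.3 N m. It stays where it is left; locked from 1.08 on. When the hand lets go, the locked rod settles back up by 0.1 to 0.5 mm, which takes up to 2 N off the rack: lock with some 4 to 8 N on the rack.
- mill_center (a point): Bystander: dark wooden pepper mill, 56 mm diameter, 147 mm tall, standing on the worktop; point half-way up its axis.
- jar_center (a point): Bystander: clear jar with a steel lid, 72 mm diameter, 85 mm tall, standing on the worktop; point half-way up.
- spatula_grip (a point): Bystander: spatula lying on the worktop; point in its handle.

How it is judged:
By the outcome, as a careful person would: the job done as asked, in the order asked, and still so for the second after the job is handed in, with the robot touching nothing.
It also fails if it takes over 54 s, if anything falls off the work surface, if the arm or the gripper's body presses on something with over 40 N, if the wrist force passes 120 N, or if a joint passes its speed limit or range.

## Robot

A 6-joint arm with a two-finger parallel gripper is mounted at the origin on the work surface. World frame = base frame: x ahead of the robot, y to its left, z up, the work surface at z = 0. Lengths are in mm, angles in degrees, forces in N, time in s.
With the tool pointing down it reaches from about 325 to 850 mm from the base axis. Payload 15.5 kg.
Tool frame: the origin (TCP) lies on the centre line of the jaws, within the pads' length; the fingertips stand 11 mm ahead of it and the grasp point (between the pads) lies 8 mm behind it; z points along the fingers, y is the line along which they close (so a half turn about z gives the same grasp; the last joint's range is limited). The gripper opens to 91 mm and grips with 3 to 60 N. Pads are 32 mm wide; open, the fingers measure 118 mm over their backs; the gripper's body (76 mm by 178 mm) begins 60 mm behind the grasp point.
Start: joints at [62.71, 28.281, 77.091, -0, 74.628, -5.472], TCP at [232.285, 580.233, 224.915] pointing down, gripper open.
Joint ranges: [-166.48, 166.48], [-47.26, 123.95], [12.59, 153.08], [-70.14, 250.14], [6.76, 159.57], [-176.63, 176.63]. Speed limits (degrees/s): [108.29, 108.29, 147.25, 172.46, 172.46, 172.46].

## Interface

Orientations are given as a 3x3 rotation matrix whose columns are the frame's x, y, z axes.
In Python, from workcell import r gives the robot as it stands. The module is installed in compiled form; this text tells all that it offers.
- The arm moves only by the tool servo_tool, never from a script. Its arguments are lists of equal length, an entry for each row: "grip": the closure, from 0 (fully open) to 1 (shut); "travel": the shift along the tool's x, y, z in mm, a list of three; "spin": the turn about the tool's z in units of 8 degrees (1.0 is 8 degrees). A call has 1 to 10 rows; each row shifts and turns the commanded pose from where the row before left it, along the tool's axes as they then stand; what a row does not reach is not made up. A row lasts 1/8 s, in which the tool goes at most 62.5 mm and 10.7 degrees, less where a joint would pass 70% of its speed; a pose out of reach is approached as far as the arm can. A call with a gripper value outside its range is refused whole. The fingers move at their own pace and stop on an object; the grip force is fixed at half the most. Time passes only in rows, so rows that do not move let the fingers close. It gives the time, the measured TCP pose, the force, the opening and the grip force at its end, in the units of the state.
- r.get_state(): the state, without advancing time (a new reading comes with each control period).
- r.get_image(name): name is "scene" or "top" or "wrist"; returns a dict with "color" (384x512x3 uint8, red, green, blue), "vertical_fov" (degrees; the focal length in pixels is half the picture's height over the tangent of half this angle, whatever the lens; pixels are square), "cx", "cy" (the principal point, pixels), "view" (4x4, takes a point from world to camera coordinates). Camera axes: x right, y down, z forward; pixel columns grow to the right and rows downward; lengths in mm; the calibration is good to about 2 mm. A picture is of the moment at which its call begins. There is no depth.
- r.finish_job(): hands the job in; it is judged then, once.
The state is a dict: "clock": time; "joint_pos": joint angles; "qvel": joint speeds; "tau": joint torques, N m; "tool_pos": TCP position; "tcp_rot": TCP orientation; "ft_force": force on the tool from outside, world axes, zero at the start; "moment": the same for the moment, N m; "grip_width": opening from 0.0 (shut) to 1.0 (fully open); "finger_force": force on a finger pad.
Only numpy, scipy, OpenCV 4.12 (cv2) and the standard library are available. Lean on these libraries where they do the work, as an engineer would, in place of code of your own. Each camera call takes 0.05 s, during which the arm holds its last target. There are 200 camera calls.

## Working session

There is one attempt and no reset: what is moved stays moved. The work goes in short steps, Python scripts to look and compute and a tool call to move; the robot and the scene stay as the last step left them, time stands still between calls to the robot, and variables do not carry over. Pictures are saved under pics/ and viewed, at most 10 in all, crops included, and the job is handed in when it is done.

Besides the shell and the picture viewer there is one more tool, called after "Emit:" as a command line: name --pt "numbers of a row" for each row, then --argument value for the rest. servo_tool: Moves the arm, as the interface text tells. Its arguments: {"type":"object","properties":{"grip":{"type":"array"},"travel":{"type":"array"},"spin":{"type":"array"}},"required":["grip","travel","spin"]}

```bash
mkdir -p pics
cat > h.py <<'E'
import numpy as np, cv2, pickle
from workcell import r
def snap(name, fn):
    d=r.get_image(name); cv2.imwrite(f'pics/{fn}.png', d['color'][:,:,::-1]); pickle.dump(d,open(f'pics/{fn}.pkl','wb')); return d
def load(fn): return pickle.load(open(f'pics/{fn}.pkl','rb'))
def P(d):
    f=d['color'].shape[0]/2/np.tan(np.radians(d['vertical_fov']/2))
    return np.array([[f,0,d['cx']],[0,f,d['cy']],[0,0,1]])@np.array(d['view'])[:3]
def proj(d,X):
    p=P(d)@np.append(X,1); return p[:2]/p[2]
def tri(obs):
    A=[]
    for d,(u,v) in obs:
        p=P(d); A+= [u*p[2]-p[0], v*p[2]-p[1]]
    A=np.array([a/np.linalg.norm(a[:3]) for a in A])
    X=np.linalg.lstsq(A[:,:3],-A[:,3],rcond=None)[0]
    return X,[proj(d,X)-np.array(o) for d,o in obs]
E
python3 - <<'E'
from h import *
a=snap('scene','s0');b=snap('top','t0')
for d in(a,b): print(d['vertical_fov'],np.array(d['view']).round(3).tolist())
s=r.get_state();print({k:np.round(v,2).tolist() for k,v in s.items()})
E
```

```text
57.1874105151526 [[-0.185, 0.983, -0.011, 118.118], [0.749, 0.134, -0.649, -289.765], [-0.637, -0.128, -0.76, 1594.126], [0.0, 0.0, 0.0, 1.0]]
49.85534503217991 [[0.01, -1.0, -0.017, -9.161], [-0.994, -0.008, -0.112, 561.782], [0.112, 0.018, -0.994, 1496.407], [0.0, 0.0, 0.0, 1.0]]
{'clock': 0.1, 'joint_pos': [62.71, 28.31, 77.12, -0.0, 74.63, -5.47], 'qvel': [0.05, -0.09, -0.13, 0.03, -0.0, -0.06], 'tau': [0.0, -88.03, -38.25, 0.07, 0.05, 0.0], 'tool_pos': [232.11, 579.96, 224.41], 'tcp_rot': [[-0.93, 0.37, -0.0], [0.37, 0.93, -0.0], [0.0, -0.0, -1.0]], 'ft_force': [-0.51, 0.78, 0.05], 'moment': [0.0, -0.04, -0.02], 'finger_force': 0.0, 'grip_width': 1.0}
```

View pics/s0.png

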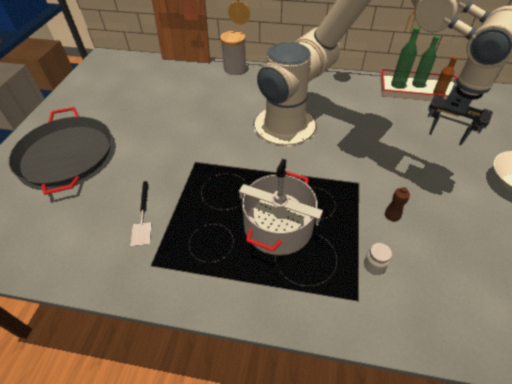

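View pics/t0.png

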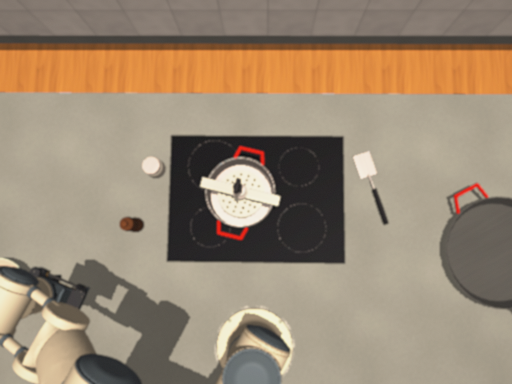

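The scene view shows the pot at about (280,215), with the knob at about (282,166). In the top view the knob is at about (238,186). The mill is at scene (398,204) and the jar at (379,256). I'll zoom in on the knob in both views.

Run:
```python
from h import *
a=load('s0')['color'];b=load('t0')['color']
ca=cv2.resize(a[145:255,230:330],None,fx=4,fy=4,interpolation=cv2.INTER_CUBIC)
cb=cv2.resize(b[140:250,192:292],None,fx=4,fy=4,interpolation=cv2.INTER_CUBIC)
cv2.imwrite('pics/c0.png',np.hstack([ca,cb])[:,:,::-1])
X,e=tri([(load('s0'),(282,166)),(load('t0'),(238,186))]);print(X,e)
```

```text
[546.47499962  50.52928029 294.24679381] [array([-1.42445523,  0.00756396]), array([-1.32725839,  0.17572014])]
```

View pics/c0.png

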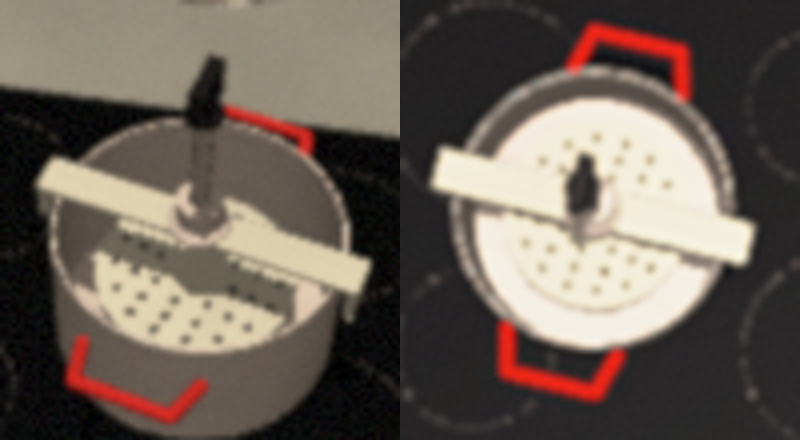

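The bar's long axis lies roughly along world x, and the coarse knob estimate is (546, 50, ~294). I'll raise the arm, then bring the wrist camera over it.

Emit:
servo_tool --grip '[0,0,0,0,0,0,0,0,0,0]' --pt "0 0 -50" --pt "0 0 -50" --pt "0 0 -50" --pt "0 0 -45" --pt "-36 -28 0" --pt "-36 -28 0" --pt "-36 -28 0" --pt "-36 -28 0" --pt "-36 -28 0" --pt "-36 -28 0" --spin '[0,0,0,0,0,0,0,0,0,0]'

```text
clock: 1.35
tool_pos: [370.8, 342.6, 419.7]
tcp_rot: [[-0.928, 0.372, -0.0], [0.372, 0.928, -0.0], [0.0, -0.0, -1.0]]
ft_force: [0.8, 0.2, 0.1]
grip_width: 1.001
finger_force: 0.0
```

Emit:
servo_tool --grip '[0,0,0,0,0,0]' --pt "-36 -28 0" --pt "-36 -28 0" --pt "-36 -28 0" --pt "-36 -28 0" --pt "-36 -28 0" --pt "0 0 0" --spin '[0,0,0,0,0,0]'

```text
clock: 2.1
tool_pos: [486.5, 144.8, 419.4]
tcp_rot: [[-0.927, 0.375, -0.001], [0.375, 0.927, -0.001], [0.001, -0.001, -1.0]]
ft_force: [0.3, 1.9, -0.9]
grip_width: 0.997
finger_force: 0.0
```

Run:
```python
from h import *
d=snap('wrist','w0');s=r.get_state()
print({k:np.round(s[k],2).tolist() for k in('clock','joint_pos','tool_pos','tcp_rot')})
V=np.array(d['view']);print('cam',-V[:3,:3].T@V[:3,3],V[2,:3],d['vertical_fov'],proj(d,[546,50,286]))
```

```text
{'clock': 2.15, 'joint_pos': [9.99, 10.66, 74.04, 0.0, 95.35, -58.06], 'tool_pos': [485.76, 146.12, 419.5], 'tcp_rot': [[-0.93, 0.37, -0.0], [0.37, 0.93, -0.0], [0.0, -0.0, -1.0]]}
cam [423.58460626 169.84977529 579.7565521 ] [ 0.2233678  -0.090757   -0.97049987] 70.61474100403743 [199.43102506 259.47773318]
```

View pics/w0.png

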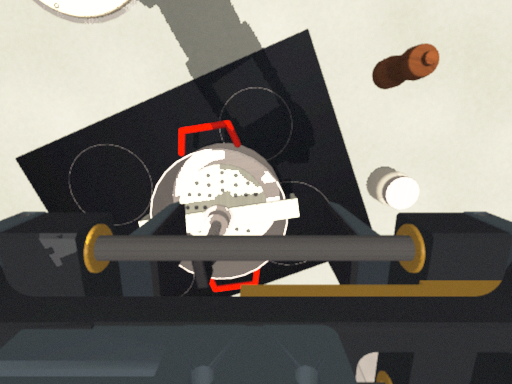

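The wrist view shows the sleeve at about (218,218), but the knob is hidden behind the fingers at about (200,260). I'll move so the knob sits under the wrist camera, and take two views from there.

Emit:
servo_tool --grip '[0,0,0,0,0,0]' --pt "-40 -28 0" --pt "-40 -28 0" --pt "-40 -28 0" --pt "-38 -26 0" --pt "0 0 0" --pt "0 0 0" --spin '[0,0,0,0,0,0]'

```text
clock: 2.9
tool_pos: [590.9, -12.6, 419.8]
tcp_rot: [[-0.929, 0.371, -0.001], [0.371, 0.929, 0.0], [0.001, 0.0, -1.0]]
ft_force: [-0.1, 0.0, 0.9]
grip_width: 0.996
finger_force: 0.0
```

Run:
```python
from h import *
d=snap('wrist','w1');print(r.get_state()['tool_pos'])
```

```text
[590.75025876 -12.37565595 420.02574185]
```

Emit:
servo_tool --grip '[0,0,0,0,0,0]' --pt "0 35 0" --pt "0 35 0" --pt "0 20 0" --pt "0 0 0" --pt "0 0 0" --pt "0 0 0" --spin '[0,0,0,0,0,0]'

```text
clock: 3.7
tool_pos: [624.4, 69.1, 420.1]
tcp_rot: [[-0.928, 0.372, 0.0], [0.372, 0.928, -0.0], [-0.0, -0.0, -1.0]]
ft_force: [0.0, 0.1, 0.0]
grip_width: 1.001
finger_force: 0.0
```

Run:
```python
from h import *
d=snap('wrist','w2');print(r.get_state()['tool_pos'])
a=load('w1');c=[]
for x in(a,d):
    u,v=proj(x,[546,50,290]).astype(int);u0=max(u-65,0);v0=max(v-65,0);print(u,v,u0,v0)
    c.append(cv2.resize(x['color'][v0:v0+130,u0:u0+130],(400,400),interpolation=cv2.INTER_CUBIC))
cv2.imwrite('pics/c1.png',np.hstack(c)[:,:,::-1])
```

```text
[624.5240644   69.06566822 420.10879919]
294 125 229 60
209 124 144 59
```

View pics/c1.png

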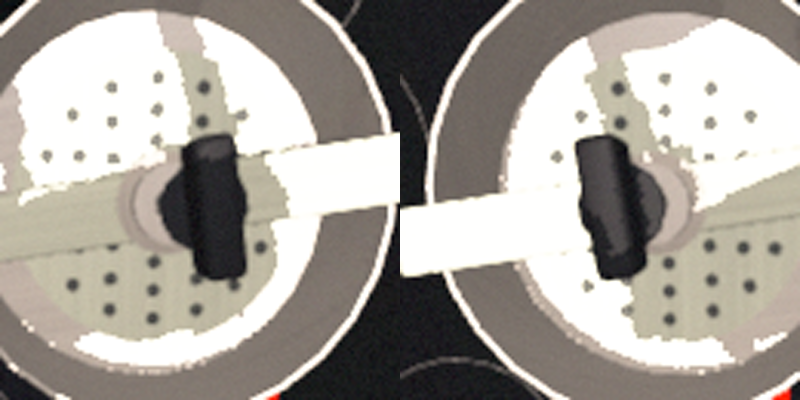

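The crops show the knob bar at crop (215,207) on the left and (610,207) on the right, with the disc below it. I'll fit a bar-plus-disc silhouette to both wrist views to get x, y, z and yaw.

```bash
cat > fit.py <<'E'
from h import *
from scipy.optimize import minimize
from itertools import product
def mask(d,g):
    m=(d['color'].max(2)<95).astype(np.uint8)
    u,v=proj(d,g).astype(int); w=np.zeros_like(m); w[max(v-35,0):v+35,max(u-35,0):u+35]=1; m*=w
    m=cv2.morphologyEx(m,cv2.MORPH_OPEN,np.ones((5,5),np.uint8))
    n,l=cv2.connectedComponents(m); return (l==np.bincount(l[m>0]).argmax())&(m>0)
S=8
def render(d,p):
    x,y,z,a=p; c,s=np.cos(a),np.sin(a); im=np.zeros((384,512),np.uint8)
    box=[(i*23,j*7,k*18) for i,j,k in product((-1,1),repeat=3)]
    t=np.linspace(0,2*np.pi,40); disc=[(16*np.cos(q),16*np.sin(q),k) for q in t for k in(-24,-18)]
    for pts in(box,disc):
        q=np.array([proj(d,[x+c*i-s*j,y+s*i+c*j,z+k]) for i,j,k in pts],np.float32)
        h=cv2.convexHull(q); cv2.fillPoly(im,[np.round(h*256).astype(np.int32)],255,cv2.LINE_AA,8)
    return im/255.
def fit(ds,g):
    ms=[mask(d,g[:3]) for d in ds]; ms=[cv2.GaussianBlur(m.astype(float),(0,0),1) for m in ms]
    f=lambda p:sum(((cv2.GaussianBlur(render(d,p),(0,0),1)-m)**2).sum() for d,m in zip(ds,ms))
    best=min((minimize(f,g,method='Nelder-Mead',options=dict(initial_simplex=np.array([g]+[np.array(g)+e for e in np.diag([6,6,15,.15])]))) for g in [np.array(list(g[:3])+[a]) for a in(g[3]-.2,g[3],g[3]+.2)]),key=lambda o:o.fun)
    return best.x,best.fun,[m.sum() for m in ms]
E
python3 - <<'E'
from fit import *
ds=[load('w1'),load('w2')]
p,c,n=fit(ds,[546,50,290,-.15]);print(p.round(1),np.degrees(p[3]),c,n)
for i in ds:
    p,c,n=fit([i],p);print(p.round(1),np.degrees(p[3]),c,n)
for k in('s0','t0'):print(proj(load(k),p[:3]))
E
```

```text
[ 5.492e+02  5.270e+01  2.840e+02 -2.000e-01] -13.325148018833092 111.66033287345502 [np.float64(972.0000000000002), np.float64(940.0000000000002)]
[ 5.510e+02  5.650e+01  2.609e+02 -2.000e-01] -13.060610063249502 7.737296344673359 [np.float64(972.0000000000002)]
[ 5.481e+02  4.940e+01  2.612e+02 -2.000e-01] -13.835261345058619 11.059343225081012 [np.float64(940.0000000000002)]
[279.68628424 174.16502909]
[237.72540352 186.96572531]
```

The fit gives the knob at about (549, 52), height 284–294 over the two methods (text: 286 above the pot base), and yaw −13°. This agrees with the handle direction. I'll align the tool, go over the knob and lower around it.

Emit:
servo_tool --grip '[0,0,0,0,0,0,0,0,0,0]' --pt "0 0 0" --pt "0 0 0" --pt "25 -12 0" --pt "25 -12 0" --pt "20 -10 0" --pt "0 0 20" --pt "0 0 30" --pt "0 0 30" --pt "0 0 25" --pt "0 0 15" --spin '[-0.55,-0.5,0,0,0,0,0,0,0,0]'

```text
clock: 5.0
tool_pos: [548.3, 52.6, 298.9]
tcp_rot: [[-0.973, 0.233, -0.001], [0.233, 0.973, -0.0], [0.001, -0.0, -1.0]]
ft_force: [-0.2, -0.2, 0.2]
grip_width: 0.997
finger_force: 0.0
```

Emit:
servo_tool --grip '[0,0,0]' --pt "0 0 10" --pt "0 0 0" --pt "0 0 0" --spin '[0,0,0]'

```text
clock: 5.38
tool_pos: [549.1, 53.0, 290.7]
tcp_rot: [[-0.973, 0.232, 0.001], [0.232, 0.973, -0.0], [-0.001, 0.0, -1.0]]
ft_force: [0.0, 0.2, 0.7]
grip_width: 0.998
finger_force: 0.0
```

Run:
```python
from h import *
c=[]
for k in('scene','top'):
    d=snap(k,k+'1');s=r.get_state();u,v=proj(d,s['tool_pos']).astype(int);print(u,v)
    c.append(cv2.resize(d['color'][v-40:v+40,u-40:u+40],(400,400),interpolation=cv2.INTER_CUBIC))
cv2.imwrite('pics/c2.png',np.hstack(c)[:,:,::-1])
print({k:np.round(s[k],2).tolist() for k in('clock','joint_pos','tool_pos','tcp_rot','ft_force','moment')})
```

```text
281 167
235 185
{'clock': 5.48, 'joint_pos': [-0.69, 18.88, 82.11, -0.0, 78.94, -77.27], 'tool_pos': [549.07, 53.01, 290.62], 'tcp_rot': [[-0.97, 0.23, 0.0], [0.23, 0.97, -0.0], [-0.0, 0.0, -1.0]], 'ft_force': [-0.93, -0.57, 0.5], 'moment': [0.02, 0.03, -0.03]}
```

View pics/c2.png

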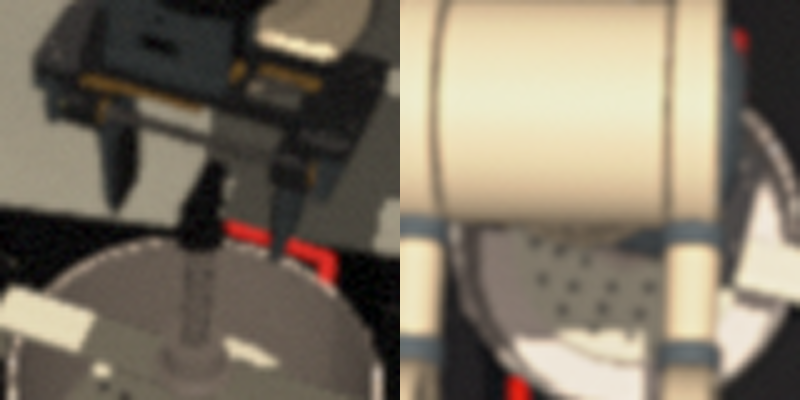

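The scene crop shows the bar standing midway between the fingertips, which are at crop (115,210) and (280,258). I'll lower 4 mm and close in stages, watching the side force.

Emit:
servo_tool --grip '[0.3,0.5,0.7,0.75,0.75,0.75,0.75]' --pt "0 0 4" --pt "0 0 0" --pt "0 0 0" --pt "0 0 0" --pt "0 0 0" --pt "0 0 0" --pt "0 0 0" --spin '[0,0,0,0,0,0,0]'

```text
clock: 6.35
tool_pos: [548.7, 53.0, 285.9]
tcp_rot: [[-0.973, 0.232, -0.0], [0.232, 0.973, -0.0], [0.0, -0.0, -1.0]]
ft_force: [0.3, -0.1, 0.4]
grip_width: 0.267
finger_force: 0.0
```

Emit:
servo_tool --grip '[0.8,0.83,1,1,1,1]' --pt "0 0 0" --pt "0 0 0" --pt "0 0 0" --pt "0 0 0" --pt "0 0 0" --pt "0 0 0" --spin '[0,0,0,0,0,0]'

```text
clock: 7.1
tool_pos: [548.8, 53.1, 285.9]
tcp_rot: [[-0.973, 0.232, 0.0], [0.232, 0.973, 0.0], [-0.0, 0.0, -1.0]]
ft_force: [0.7, 2.5, 0.8]
grip_width: 0.153
finger_force: 30.0
```

Run:
```python
from h import *
s=r.get_state()
print({k:np.round(s[k],3).tolist() for k in('clock','tool_pos','ft_force','moment','grip_width','finger_force')})
R=np.array(s['tcp_rot']);print(R.T@s['ft_force'])
```

```text
{'clock': 7.1, 'tool_pos': [548.752, 53.062, 285.94], 'ft_force': [0.69, 2.469, 0.76], 'moment': [0.304, -0.048, 0.042], 'grip_width': 0.153, 'finger_force': 30.0}
[-0.09873423  2.56147019 -0.75969518]
```

The grip is firm: 13.9 mm opening, 30 N, about 2.5 N of side force. Before pressing, I'll get a rough rack height from a plane sweep between the two wrist images, using the hob as reference.

Run:
```python
from h import *
a,b=load('w1'),load('w2')
ga,gb=[cv2.cvtColor(x['color'],cv2.COLOR_RGB2GRAY).astype(np.float32) for x in(a,b)]
c=np.array([548,52.])
def sweep(zs,sel):
    out=[]
    for z in zs:
        X,Y=np.meshgrid(np.arange(c[0]-200,c[0]+200,1.),np.arange(c[1]-200,c[1]+200,1.))
        W=np.stack([X,Y,X*0+z,X*0+1],-1)
        I=[]
        for d,g in((a,ga),(b,gb)):
            p=W@P(d).T; uv=(p[...,:2]/p[...,2:]).astype(np.float32)
            J=cv2.remap(g,uv[...,0],uv[...,1],cv2.INTER_LINEAR,borderValue=-1); J[uv[...,1]>205]=-1
            I.append(J)
        ok=sel(X-c[0],Y-c[1])&(I[0]>=0)&(I[1]>=0)
        best=(-1,)
        for dx in range(-4,5):
          for dy in(0,):
            K=np.roll(I[1],dx,1); o=ok&(K>=0)
            best=max(best,(np.corrcoef(I[0][o],K[o])[0,1],dx,int(o.sum())))
        out.append((z,)+best)
    return sorted(out,key=lambda o:-o[1])[:6]
th=np.radians(-13.3)
def rack(x,y):
    q=np.cos(th)*x+np.sin(th)*y
    return (np.hypot(x,y)<95)&(np.abs(q)>28)
def hob(x,y): return np.hypot(x,y)>150
print('rack',sweep(range(20,110,3),rack)); print('hob',sweep(range(-40,40,3),hob))
```

```text
rack [(74, np.float64(0.3225956801531614), 1, 17860), (77, np.float64(0.3216041079432904), 1, 17860), (71, np.float64(0.32085922473049455), 1, 17860), (80, np.float64(0.31822879205721943), 0, 17860), (68, np.float64(0.316724939171923), 1, 17860), (83, np.float64(0.3129661715109316), 0, 17860)]
hob [(38, np.float64(0.30503750346978187), 3, 71450), (-40, np.float64(0.29529549918020276), 4, 80369), (-37, np.float64(0.2926534286806691), 4, 80089), (-34, np.float64(0.2900673783772774), 4, 79809), (35, np.float64(0.28914053141332), 4, 71525), (-31, np.float64(0.2877069177816507), 4, 79523)]
```

The sweep isn't conclusive (correlation 0.32, moving shadows), so I'll rely on force. I'll go down 32 mm first, which is short of any possible contact, then use small steps.

Emit:
servo_tool --grip '[1,1,1,1,1,1,1]' --pt "0 0 4" --pt "0 0 8" --pt "0 0 8" --pt "0 0 8" --pt "0 0 4" --pt "0 0 0" --pt "0 0 0" --spin '[0,0,0,0,0,0,0]'

```text
clock: 7.98
tool_pos: [548.7, 53.0, 254.0]
tcp_rot: [[-0.973, 0.232, -0.0], [0.232, 0.973, 0.0], [0.0, 0.0, -1.0]]
ft_force: [0.5, 2.4, 2.4]
grip_width: 0.154
finger_force: 30.0
```

Emit:
servo_tool --grip '[1,1,1]' --pt "0 0 1" --pt "0 0 1" --pt "0 0 0" --spin '[0,0,0]'

```text
clock: 8.35
tool_pos: [548.8, 53.0, 251.9]
tcp_rot: [[-0.973, 0.232, 0.0], [0.232, 0.973, 0.0], [-0.0, 0.0, -1.0]]
ft_force: [0.2, 3.6, 3.5]
grip_width: 0.154
finger_force: 30.0
```

Emit:
servo_tool --grip '[1,1,1]' --pt "0 0 1" --pt "0 0 1" --pt "0 0 0" --spin '[0,0,0]'

```text
clock: 8.72
tool_pos: [548.7, 53.0, 249.8]
tcp_rot: [[-0.973, 0.232, -0.0], [0.232, 0.973, 0.0], [0.0, 0.0, -1.0]]
ft_force: [0.7, 3.3, 2.2]
grip_width: 0.154
finger_force: 30.0
```

Emit:
servo_tool --grip '[1,1,1]' --pt "0 0 1.2" --pt "0 0 1.2" --pt "0 0 0" --spin '[0,0,0]'

```text
clock: 9.1
tool_pos: [548.7, 53.0, 247.4]
tcp_rot: [[-0.973, 0.232, -0.0], [0.232, 0.973, 0.0], [0.0, -0.0, -1.0]]
ft_force: [0.6, 3.8, 2.4]
grip_width: 0.151
finger_force: 30.0
```

Emit:
servo_tool --grip '[1,1,1]' --pt "0 0 1.2" --pt "0 0 1.2" --pt "0 0 0" --spin '[0,0,0]'

```text
clock: 9.48
tool_pos: [548.7, 53.0, 245.0]
tcp_rot: [[-0.973, 0.232, -0.0], [0.232, 0.973, 0.0], [0.0, 0.0, -1.0]]
ft_force: [1.7, 3.0, 2.2]
grip_width: 0.153
finger_force: 30.0
```

Emit:
servo_tool --grip '[1,1,1]' --pt "0 0 1.2" --pt "0 0 1.2" --pt "0 0 0" --spin '[0,0,0]'

```text
clock: 9.85
tool_pos: [548.7, 53.0, 242.6]
tcp_rot: [[-0.973, 0.232, -0.0], [0.232, 0.973, -0.0], [0.0, -0.0, -1.0]]
ft_force: [1.1, 4.9, 1.7]
grip_width: 0.152
finger_force: 30.0
```

Emit:
servo_tool --grip '[1,1,1]' --pt "0 0 1.2" --pt "0 0 1.2" --pt "0 0 0" --spin '[0,0,0]'

```text
clock: 10.22
tool_pos: [548.7, 53.0, 240.2]
tcp_rot: [[-0.973, 0.232, -0.0], [0.232, 0.973, -0.0], [0.0, -0.0, -1.0]]
ft_force: [1.2, 3.8, 2.7]
grip_width: 0.151
finger_force: 30.0
```

Emit:
servo_tool --grip '[1,1,1]' --pt "0 0 1.2" --pt "0 0 1.2" --pt "0 0 0" --spin '[0,0,0]'

```text
clock: 10.6
tool_pos: [548.8, 53.0, 238.2]
tcp_rot: [[-0.973, 0.232, 0.0], [0.232, 0.973, 0.0], [-0.0, 0.0, -1.0]]
ft_force: [-2.3, 4.2, 9.7]
grip_width: 0.155
finger_force: 30.0
```

Emit:
servo_tool --grip '[1,1]' --pt "0 0 0" --pt "0 0 0" --spin '[0,0]'

```text
clock: 10.85
tool_pos: [548.8, 53.0, 238.3]
tcp_rot: [[-0.973, 0.232, 0.0], [0.232, 0.973, -0.0], [-0.0, 0.0, -1.0]]
ft_force: [-1.1, 3.2, 9.2]
grip_width: 0.152
finger_force: 30.0
```

Run:
```python
from h import *
d=snap('scene','s2')
for i in range(6):
    s=r.get_state();print(s['clock'],np.round(s['ft_force'],1),np.round(s['tool_pos'],2),np.round(s['moment'],3))
    if i<5:r.get_image('top')
```

```text
10.9 [-1.4  4.3  9.4] [548.78  53.01 238.3 ] [0.749 0.204 0.002]
10.95 [-1.8  4.   8.5] [548.77  53.01 238.28] [0.745 0.214 0.001]
11.0 [-1.   4.7  9.7] [548.77  53.   238.29] [0.833 0.221 0.007]
11.05 [-0.4  4.2  9.8] [548.78  52.99 238.27] [0.77  0.229 0.076]
11.1 [-0.6  3.1  9.7] [548.77  52.99 238.28] [ 0.75   0.285 -0.027]
11.15 [-1.   4.5  9.1] [548.74  52.98 238.27] [0.818 0.239 0.048]
```

Contact: at 47.7 mm depth Fz is about 9.4 N, less about 3.6 N of spring and up to 1 N of friction. That leaves roughly 5–7 N on the rack, inside the wanted band. Now I'll turn clockwise, which is positive spin because tool z points down, checking force as I go.

Emit:
servo_tool --grip '[1,1,1,1,1,1]' --pt "0 0 0" --pt "0 0 0" --pt "0 0 0" --pt "0 0 0" --pt "0 0 0" --pt "0 0 0" --spin '[0.3,0.6,0.6,0.5,0,0]'

```text
clock: 11.9
tool_pos: [548.8, 53.1, 238.3]
tcp_rot: [[-0.871, 0.491, 0.0], [0.491, 0.871, 0.0], [-0.0, 0.0, -1.0]]
ft_force: [-0.8, 5.3, 8.9]
grip_width: 0.151
finger_force: 30.0
```

```bash
cat > st.py <<'E'
from h import *
F=[];M=[]
for i in range(3):
    s=r.get_state();F.append(s['ft_force']);M.append(s['moment'])
    if i<2:r.get_image('top')
R=np.array(s['tcp_rot']);az=np.degrees(np.arctan2(R[1,1],R[0,1]))
print(s['clock'],'F',np.mean(F,0).round(1),'Ftool',(R.T@np.mean(F,0)).round(1),'M',np.mean(M,0).round(2),np.round(s['tool_pos'],2),'turn',76.6-az,'q6',s['joint_pos'][5],s['finger_force'])
E
python3 st.py
```

```text
12.0 F [-0.5  4.6  9.2] Ftool [ 2.7  3.7 -9.2] M [ 0.87  0.21 -0.03] [548.81  53.11 238.3 ] turn 16.016373336719695 q6 -61.270211912060404 30.0015851855278
```

Emit:
servo_tool --grip '[1,1,1,1,1,1,1]' --pt "0 0 0" --pt "0 0 0" --pt "0 0 0" --pt "0 0 0" --pt "0 0 0" --pt "0 0 0" --pt "0 0 0" --spin '[0.3,0.6,0.6,0.6,0.4,0,0]'

```text
clock: 12.88
tool_pos: [548.9, 53.3, 238.3]
tcp_rot: [[-0.651, 0.76, 0.001], [0.76, 0.651, 0.001], [0.0, 0.001, -1.0]]
ft_force: [-0.4, 6.5, 8.6]
grip_width: 0.154
finger_force: 30.0
```

```bash
python3 st.py
```

```text
12.975 F [-0.5  6.4  9.3] Ftool [ 5.2  3.8 -9.3] M [1.54 0.11 0.06] [548.9   53.32 238.32] turn 36.01405129585089 q6 -41.27557408452266 30.004575848579407
```

Emit:
servo_tool --grip '[1,1,1,1,1,1,1]' --pt "0.4 0.3 0" --pt "0 0 0" --pt "0 0 0" --pt "0 0 0" --pt "0 0 0" --pt "0 0 0" --pt "0 0 0" --spin '[0.3,0.5,0.6,0.5,0.3,0,0]'

```text
clock: 13.85
tool_pos: [549.0, 53.5, 238.3]
tcp_rot: [[-0.39, 0.921, 0.001], [0.921, 0.39, 0.0], [-0.0, 0.001, -1.0]]
ft_force: [0.3, 3.8, 8.9]
grip_width: 0.152
finger_force: 30.0
```

```bash
python3 st.py
```

```text
13.95 F [0.2 3.6 9.4] Ftool [ 3.3  1.6 -9.4] M [1.04 0.12 0.12] [548.95  53.53 238.32] turn 53.61399943211251 q6 -23.62525983133085 30.00142514705658
```

Emit:
servo_tool --grip '[1,1,1,1,1,1,1]' --pt "0 0 0" --pt "0 0 0" --pt "0 0 0" --pt "0 0 0" --pt "0 0 0" --pt "0 0 0" --pt "0 0 0" --spin '[0.3,0.5,0.5,0.4,0.2,0,0]'

```text
clock: 14.82
tool_pos: [548.9, 53.2, 238.3]
tcp_rot: [[-0.136, 0.991, 0.001], [0.991, 0.136, -0.001], [-0.001, 0.001, -1.0]]
ft_force: [0.7, 1.6, 10.3]
grip_width: 0.153
finger_force: 30.0
```

```bash
python3 st.py
```

```text
14.925 F [ 0.3  2.  10.5] Ftool [  1.9   0.6 -10.5] M [-0.16  0.49  0.07] [548.86  53.17 238.32] turn 68.81077010859727 q6 -8.422410546322553 30.018428564071655
```

Emit:
servo_tool --grip '[1,1,1,1]' --pt "0 0 0" --pt "0 0 0" --pt "0 0 0" --pt "0 0 0" --spin '[0.2,0.2,0,0]'

```text
clock: 15.42
tool_pos: [549.0, 53.2, 238.4]
tcp_rot: [[-0.081, 0.997, 0.001], [0.997, 0.081, -0.001], [-0.001, 0.001, -1.0]]
ft_force: [1.5, 1.6, 9.2]
grip_width: 0.166
finger_force: 31.0
```

```bash
python3 st.py
```

```text
15.525 F [0.8 1.6 9.4] Ftool [ 1.5  0.9 -9.4] M [0.01 0.11 1.16] [549.03  53.19 238.36] turn 71.96228380717986 q6 -5.260303991910435 30.996394157409668
```

Mz jumped to 1.2 N m at a tool turn of 72°, so the stop (68.8°) is reached and Fz is unchanged. I'll relax the twist, release, and lift clear.

Emit:
servo_tool --grip '[1,1,0.8,0.6,0.4,0.3,0.3,0.3]' --pt "0 0 0" --pt "0 0 0" --pt "0 0 0" --pt "0 0 0" --pt "0 0 0" --pt "0 0 0" --pt "0 0 0" --pt "0 0 0" --spin '[-0.3,0,0,0,0,0,0,0]'

```text
clock: 16.52
tool_pos: [548.7, 53.5, 237.9]
tcp_rot: [[-0.122, 0.993, -0.0], [0.993, 0.122, -0.0], [-0.0, -0.0, -1.0]]
ft_force: [-0.0, -0.1, -0.2]
grip_width: 0.693
finger_force: 0.0
```

Emit:
servo_tool --grip '[0.3,0.3,0.3,0.3,0.3,0.3,0.3,0.3,0.3,0.3]' --pt "0 0 -10" --pt "0 0 -30" --pt "0 0 -40" --pt "0 0 -45" --pt "0 0 -45" --pt "0 0 -20" --pt "-40 0 0" --pt "-40 0 0" --pt "0 0 0" --pt "0 0 0" --spin '[0,0,0,0,0,0,0,0,0,0]'

```text
clock: 17.77
tool_pos: [558.3, -25.6, 428.4]
tcp_rot: [[-0.121, 0.993, 0.0], [0.993, 0.121, 0.0], [0.0, 0.0, -1.0]]
ft_force: [-0.1, 0.1, -0.1]
grip_width: 0.699
finger_force: 0.0
```

Run:
```python
from fit import *
w=snap('wrist','w3');d=snap('scene','s3');s=r.get_state();print(s['clock'],np.round(s['tool_pos'],1),np.round(s['ft_force'],1))
p=proj(w,[549,53,240]);print('wrist',p)
c=[]
for n,k in((d,'s3'),(load('s2'),'s2')):
    c.append(cv2.resize(n['color'][145:255,230:330],(360,396),interpolation=cv2.INTER_CUBIC))
cv2.imwrite('pics/c3.png',np.hstack(c)[:,:,::-1])
cv2.imwrite('pics/w3v.png',w['color'][:,:,::-1])
```

```text
17.875 [558.2 -25.1 428.2] [-0.3 -1.  -0.5]
wrist [254.3544431  112.72755133]
```

View pics/c3.png

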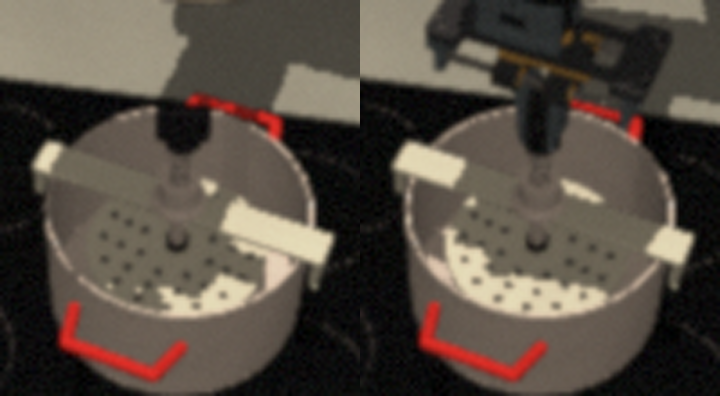

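View pics/w3v.png

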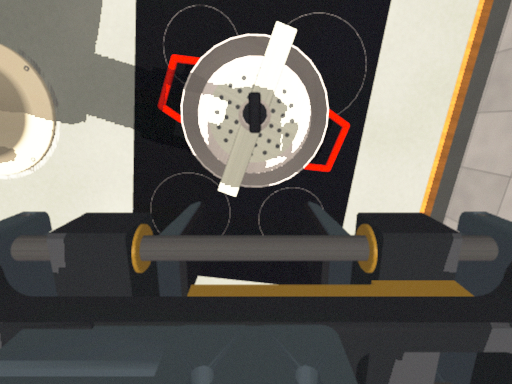

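The rod stayed down: the foot is at crop (177,240) both before and after release. In the wrist view the knob bar at (254,112) stands vertical, which is about −83° yaw, or about 69° of turn. I'll do a quick numeric check of the yaw before handing in.

Run:
```python
from fit import *
p,c,n=fit([load('w3')],[549,53,240,np.radians(-82)]);print(p.round(1),c,n)
t=-13.3-np.degrees(p[3]);print('turn',t)
if 63<t<75 and c<60: print(r.finish_job())
```

```text
[548.9  53.8 206.8  -1.4] 6.221543847830288 [np.float64(623.0)]
turn 68.12327101804907
the job is handed in; nothing more can be done
None
```

The job is handed in: the rod is locked with its foot on the rack (about 5–7 N when I locked it), the knob was turned to its stop (68° measured in the image, stop at 68.8°), and the gripper is open and clear.

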